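# Make up two bench kits from the mixed stock

## Robot

A 6-joint arm with a two-finger parallel gripper is mounted at the origin on a cart in front of the work surface, level with it; the furniture and walls round the work are solid. World frame = base frame: x ahead of the robot, y to its left, z up, the work surface at z = 0. Lengths are in m, angles in rad, forces in N, time in s.
With the tool pointing down it reaches from about 0.375 to 0.975 m from the base axis. Payload 3.8 kg.
Tool frame: the origin (TCP) lies on the centre line of the jaws, within the pads' length; the fingertips stand 14 mm ahead of it and the grasp point (between the pads) lies 5 mm behind it; z points along the fingers, y is the line along which they close (so a half turn about z gives the same grasp; the last joint's range is limited). The gripper opens to 85 mm and grips with 20 to 120 N. Pads are 22 mm wide; open, the fingers measure 114 mm over their backs; the gripper's body (76 mm by 85 mm) begins 54 mm behind the grasp point. The pads swing forward as they close: fully open they stand 13 mm farther back than shut.
Start: joints at [-1.198, 0.264, 1.604, -0, 1.274, -0.037], TCP at [0.269, -0.619, 0.215] pointing down, gripper open.
Joint ranges: [-2.63, 2.63], [-0.94, 2.18], [0.31, 2.57], [-1.31, 4.45], [0, 2.66], [-2.55, 2.55]. Speed limits (rad/s): [2.57, 2.57, 3.14, 3.14, 3.14, 3.14].

## Interface

Orientations are given as a rotation vector (axis times angle).
In Python, from workcell import bot, eyes, spot_in gives the robot as it stands.
- The arm moves only by the tool carry_out, never from a script. Its argument "series" is text: rows parted by semicolons, each of 4 numbers parted by spaces: the shift along the world's x, y, z in m, then the turn about the world's z in degrees. In form: tx ty tz roll; .... A call has 1 to 20 rows; each row shifts and turns the commanded pose from where the row before left it; what a row does not reach is not made up. A row lasts 1/8 s, in which the tool goes at most 62.5 mm and 10.7 degrees, less where a joint would pass 70% of its speed; a pose out of reach is approached as far as the arm can. A call is refused whole if a number of a shift passes 0.0625 or a number of a turn 10.7, either way. A call with a gripper value outside its range is refused whole. "jaw" is the gripper command: -1 is shut, 1 is fully open, values between are in proportion, set as the call begins (left out, the last holds). The fingers move at their own pace and stop on an object; "grip_force" is the grip in N (left out, the last holds). Time passes only in rows, so rows that do not move let the fingers close. It gives the time, the measured TCP pose, the force, the opening and the grip force at its end, in the units of the state.
- bot.read_state(): the state, without advancing time (a new reading comes with each control period).
- eyes.read_camera(name): name is "scene" or "top" or "wrist"; returns (picture, depth): 480x640x3 uint8, blue, green, red; 480x640 float32, m along the optical axis (not along the pixel's ray), 0 where there is no reading.
- eyes.get_calibration(name): a dict with "K" (3x3 intrinsics, pixels), "position" and "rotation" of the camera in the world; the wrist camera has in their place "T_tool_cam" (4x4, takes a point from camera to tool coordinates, whose origin is the TCP and whose axes are the flange's). Camera axes: x right, y down, z forward; pixel columns grow to the right and rows downward; lengths in m; the calibration is good to about 2 mm. The wrist camera is an equidistant fisheye: a pixel r from the principal point sees the ray r / f radians off the axis. A picture is of the moment at which its call begins: read the wrist's pose just before it. get_calibration takes no time and is no camera call.
- bot.finish_job(): hands the job in; it is judged then, once.
Trained networks look in the newest picture that a camera, given by its name, has taken for a name from the list of things; names that differ only in an ending like _2 or _b are one class to them, and where a whole thing is asked for, a point or a joint stands for the part that bears it (a point fixed in the world has none). Each returns a list of dicts, best first, with "score" (0 to 1); they miss things now and then, are a little off and sometimes report something else, mostly with a low value. They report only what shows in the picture. A call takes as long as a camera call. They do not tell look-alikes from the thing itself.
- spot_in(camera, target): "rect" ([centre column, centre row, width, height] in pixels, round what is visible of it).
The state is a dict: "time": time; "q": joint angles; "joint_vel": joint speeds; "joint_torque": joint torques, N m; "tool_pos": TCP position; "tcp_rot": TCP orientation; "wrist_force": force on the tool from outside, world axes, zero at the start; "torque": the same for the moment, N m; "width": opening from 0.0 (shut) to 1.0 (fully open); "grip_force": force on a finger pad.
Only numpy, scipy, OpenCV 4.12 (cv2) and the standard library are available. Lean on these libraries where they do the work, as an engineer would, in place of code of your own. Each camera call takes 0.05 s, during which the arm holds its last target. There are 200 camera calls.

## Task

Make up the two kits in the aluminium trays, each thing standing upright, as it stands now, on the floor of its own pocket. The three-pocket tray gets, counting from its thumb tab, the rubber bung, the larger vial and the smaller brass weight; the two-pocket tray gets, from its tab, the larger brass weight and then the smaller vial. Leave the beaker, the petri dish and the clamp screw where they stand.

Things in the scene. Friction and masses are not known exactly. Their poses are not given: they have to be found in the camera images.
- tray_three: fixed aluminium kit tray, 184 x 64 x 10 mm, three square open pockets in a row, a flat rounded thumb tab sticking out 22 mm at one end. Pockets 56 mm square inside, floor 3 mm and wall tops 10 mm above the bench, walls 4 mm. Origin: centre of the tray's underside without the tab, on the bench. Row along its y axis, tab at the +y end. Pocket centres from the tab: y = +60, 0 and -60 mm, x = 0.
- tray_two: fixed aluminium kit tray, 124 x 64 x 10 mm, two square open pockets in a row, a flat rounded thumb tab sticking out 22 mm at one end. Pockets 56 mm square inside, floor 3 mm and wall tops 10 mm above the bench, walls 4 mm. Origin: centre of the tray's underside without the tab, on the bench. Row along its y axis, tab at the +y end. Pocket centres from the tab: y = +30 and -30 mm, x = 0.
- large_vial: the larger sample vial, standing: round, clear, diameter 27 mm, 62 mm tall, with a screw cap (orange, 24 mm across, the top 10 mm). Origin: centre of its underside, z up through the cap.
- small_vial: the smaller sample vial, standing: round, clear, diameter 22 mm, 50 mm tall, with a screw cap (black, about 20 mm across, the top 8 mm). Origin: centre of its underside, z up through the cap.
- large_weight: the larger of two brass calibration weights, standing: round, diameter 22 mm, 36 mm tall, with a knob on top. Origin: centre of its underside, z up. Its solid shape fills in the groove below the knob; it grips well across the lower body.
- small_weight: the smaller of two brass calibration weights, standing: round, diameter 17 mm, 28 mm tall, with a knob on top. Origin: centre of its underside, z up. Its solid shape fills in the groove below the knob; it grips well across the lower body.
- bung: black rubber bung, standing on its narrow end: a cone 35 mm across at the top, 28 mm at the bottom, 28 mm tall. Origin: centre of its underside, z up. Fingers from above bear on the wide upper rim.
- beaker: empty small clear beaker, diameter 47 mm, 56 mm tall, not part of either kit. Origin: centre of its underside.
- petri_dish: clear flat petri dish, diameter 59 mm, 14 mm tall, not part of either kit. Origin: centre of its underside.
- thumb_screw: grey clamp screw standing on its knurled head with the thread up, diameter 26 mm at the bench, 35 mm tall, not part of either kit. Origin: centre of its underside.
Things that resemble listed ones, but are neither listed nor needed, are in the scene too. Leave any pink or red look-alike of the large_weight alone. What is shaped like the small_vial but turquoise is not meant.

How it is judged:
By the outcome, as a careful person would: the job done as asked, in the order asked, and still so for the second after the job is handed in, with the robot touching nothing.
It also fails if it takes over 131 s, if anything falls off the work surface, if the arm or the gripper's body presses on something with over 40 N, if the wrist force passes 120 N, or if a joint passes its speed limit or range.

## Working session

There is one attempt and no reset: what is moved stays moved. The work goes in short steps, Python scripts to look and compute and a tool call to move; the robot and the scene stay as the last step left them, time stands still between calls to the robot, and variables do not carry over. Pictures are saved under pics/ and viewed, at most 14 in all, crops included, and the job is handed in when it is done.

Besides the shell and the picture viewer there is one more tool, called after "Request:" as name(argument=value, ...) on one line, values as JSON. carry_out: Moves the arm, as the interface text tells. Its arguments: {"type":"object","properties":{"series":{"type":"string"},"jaw":{"type":"number"},"grip_force":{"type":"number"}},"required":["series"]}

```bash
mkdir -p pics
cat > h.py <<'E'
import numpy as np,cv2
from workcell import bot,eyes,spot_in
def cloud(n,d):
    c=eyes.get_calibration(n);K=np.array(c["K"]);R=np.array(c["rotation"]);p=np.array(c["position"])
    if R.shape!=(3,3): R=cv2.Rodrigues(R)[0]
    v,u=np.mgrid[:480,:640]
    P=np.stack([(u-K[0,2])/K[0,0]*d,(v-K[1,2])/K[1,1]*d,d],-1)
    return P@R.T+p
E
python3 - <<'E'
from h import *
names="tray_three tray_two large_vial small_vial large_weight small_weight bung beaker petri_dish thumb_screw".split()
for n in("top","scene"):
    im,d=eyes.read_camera(n);cv2.imwrite(f"pics/{n}0.png",im);np.save(n+"_d.npy",d);np.save(n+"_i.npy",im)
    W=cloud(n,d);print(n,eyes.get_calibration(n))
    for t in names:
        for r in spot_in(n,t)[:4]:
            c=r["rect"];u,v=int(min(max(c[0],0),639)),int(min(max(c[1],0),479))
            print(t,round(r["score"],2),np.round(c).astype(int),np.round(W[v,u],3))
E
```

```text
top {'K': array([[501.18926653,   0.        , 318.29627652],
       [  0.        , 501.18926653, 240.34096373],
       [  0.        ,   0.        ,   1.        ]]), 'position': array([0.37725675, 0.01823067, 1.11726995]), 'rotation': array([-2.15398971,  2.13441591, -0.13573309])}
tray_three 0.88 [193 270  66  93] [ 0.463  0.313 -0.002]
large_vial 0.61 [326 189  11  20] [0.639 0.016 0.048]
large_weight 0.42 [246 291  13  10] [0.416 0.187 0.034]
large_weight 0.4 [274 273   6   8] [0.456 0.127 0.036]
small_weight 0.42 [320 273   1   4] [0.459 0.03  0.026]
bung 0.45 [281 227  14  14] [0.56  0.115 0.028]
beaker 0.56 [362 182  22  27] [ 0.668 -0.066 -0.001]
petri_dish 0.63 [365 231  31  28] [ 0.553 -0.069  0.014]
thumb_screw 0.51 [318 229  13  15] [0.558 0.033 0.004]
scene {'K': array([[546.51494048,   0.        , 331.12821702],
       [  0.        , 546.51494048, 240.51566191],
       [  0.        ,   0.        ,   1.        ]]), 'position': array([ 0.01357381, -0.53242236,  0.60351995]), 'rotation': array([-2.10574307,  0.8233204 , -0.42905314])}
tray_three 0.92 [205 198  75  56] [0.467 0.302 0.003]
tray_two 0.59 [424 344  74  86] [ 0.483 -0.241  0.008]
large_vial 0.7 [368 210  16  35] [0.635 0.016 0.041]
small_vial 0.84 [332 278  18  31] [ 0.463 -0.069  0.035]
small_vial 0.61 [324 304  15  31] [ 0.414 -0.105  0.034]
large_weight 0.75 [230 243  15  23] [0.402 0.123 0.023]
large_weight 0.7 [254 230  14  19] [0.455 0.122 0.025]
large_weight 0.5 [220 228  14  17] [0.416 0.173 0.021]
large_weight 0.47 [412 230  28  43] [ 0.646 -0.079  0.044]
small_weight 0.46 [289 261  12  15] [0.457 0.028 0.011]
bung 0.87 [303 214  15  22] [0.551 0.101 0.027]
beaker 0.74 [411 229  28  38] [ 0.644 -0.078  0.045]
petri_dish 0.95 [372 266  31  24] [ 0.549 -0.078  0.014]
thumb_screw 0.7 [368 211  16  37] [0.636 0.016 0.038]
thumb_screw 0.47 [330 235  16  15] [0.557 0.034 0.013]
thumb_screw 0.39 [412 228  27  41] [ 0.644 -0.08   0.048]
```

View pics/top0.png

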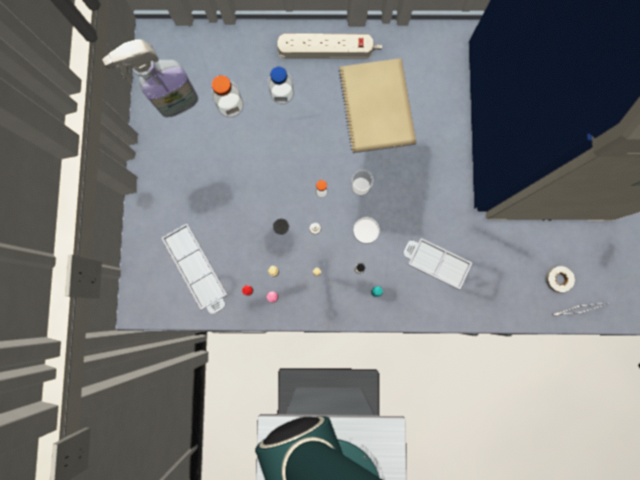

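View pics/scene0.png

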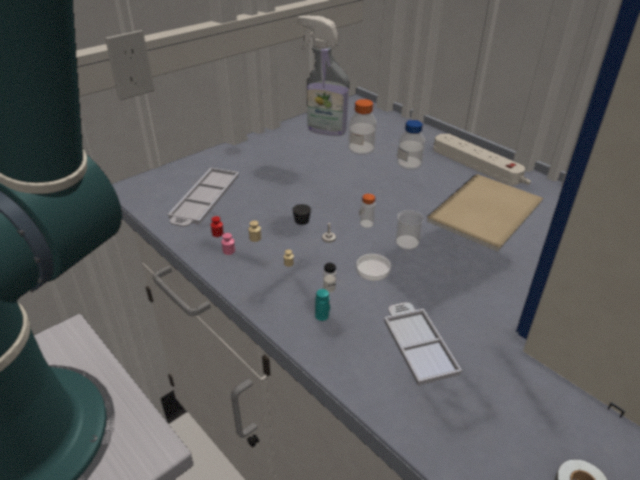

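The top picture shows tray_three at about (195,268) with its tab at lower right (216,306), and tray_two at about (440,264) with its tab at upper left (411,248). The bung is at (281,227), the large vial at (321,187), the brass weights at (273,271) and (317,271), and the black-capped vial at (360,267). The red, pink and turquoise look-alikes are at (247,290), (272,296) and (377,291).

Run:
```python
from h import *
for n in("top","scene"):
    im=np.load(n+"_i.npy");W=cloud(n,np.load(n+"_d.npy"));x,y,z=W[...,0],W[...,1],W[...,2]
    reg=(x>.36)&(x<.75)&(y>-.4)&(y<.42)
    print(n,"bench",np.median(z[reg]))
    m=(reg&(z>.012)&(z<.08)).astype(np.uint8)
    k,l,s,c=cv2.connectedComponentsWithStats(m)
    for i in range(1,k):
        if s[i,4]<6: continue
        q=W[l==i];print(np.round(c[i]),s[i,4],"mid",np.round((q.min(0)+q.max(0))/2,3),"mean",np.round(q.mean(0),3),"ztop",round(np.percentile(q[:,2],95),3),"ext",np.round(np.ptp(q,axis=0),3),im[l==i].mean(0).astype(int))
    g=im.min(-1).astype(int)
    for nm,cx,cy in(("three",.463,.29),("two",.475,-.245)):
        m=(reg&(np.hypot(x-cx,y-cy)<.15)&(z<.02)&(g>(165 if n=="top" else 150))).astype(np.uint8)
        m=cv2.morphologyEx(m,cv2.MORPH_CLOSE,np.ones((5,5)))
        k,l,s,c=cv2.connectedComponentsWithStats(m);i=1+s[1:,4].argmax()
        P=W[l==i][:,:2].astype(np.float32)
        r=cv2.minAreaRect(P*1000);mu=P.mean(0);w,v=np.linalg.eigh(np.cov(P.T));print(nm,s[i],r,"mean",mu,"axis",v[:,1])
        p=(P-mu)@v[:,::-1];print("extent along",p[:,0].min(),p[:,0].max(),"across",p[:,1].min(),p[:,1].max())
s=bot.read_state();print(s["tool_pos"],cv2.Rodrigues(np.array(s["tcp_rot"]))[0].round(3),s["time"],s["width"])
c=eyes.get_calibration("wrist");print(c)
```

```text
top bench 0.0008818254436410156
[485. 187.] 974 mid [ 0.666 -0.357  0.046] mean [ 0.646 -0.329  0.047] ztop 0.078 ext [0.168 0.085 0.068] [52 41 35]
[362. 181.] 250 mid [ 0.659 -0.063  0.036] mean [ 0.661 -0.063  0.04 ] ztop 0.057 ext [0.045 0.046 0.048] [156 156 155]
[321. 188.] 166 mid [0.644 0.026 0.041] mean [0.641 0.026 0.051] ztop 0.064 ext [0.026 0.025 0.055] [112 144 202]
[366. 230.] 413 mid [ 0.556 -0.075  0.017] mean [ 0.555 -0.074  0.014] ztop 0.017 ext [0.057 0.056 0.009] [223 227 227]
[281. 226.] 202 mid [0.559 0.116 0.024] mean [0.56  0.115 0.027] ztop 0.031 ext [0.034 0.034 0.017] [66 67 67]
[315. 227.] 16 mid [0.559 0.04  0.024] mean [0.559 0.04  0.022] ztop 0.035 ext [0.009 0.009 0.023] [194 206 207]
[360. 268.] 94 mid [ 0.469 -0.059  0.032] mean [ 0.468 -0.058  0.043] ztop 0.051 ext [0.021 0.022 0.04 ] [83 84 85]
[273. 271.] 83 mid [0.462 0.131 0.026] mean [0.461 0.13  0.028] ztop 0.037 ext [0.02  0.022 0.027] [149 197 213]
[317. 272.] 49 mid [0.461 0.035 0.023] mean [0.461 0.035 0.022] ztop 0.03 ext [0.016 0.015 0.018] [153 198 214]
[247. 290.] 85 mid [0.418 0.187 
[... 2960 characters left out ...]
4 across -0.04039361327790323 0.16629210057220856
[ 0.26893812 -0.61909665  0.21466484] [[ 0.917  0.398 -0.   ]
 [ 0.398 -0.917  0.   ]
 [-0.    -0.    -1.   ]] 1.1 1.0008340969566378
{'K': array([[371.64829954,   0.        , 320.81976123],
       [  0.        , 371.64829954, 236.0248485 ],
       [  0.        ,   0.        ,   1.        ]]), 'T_tool_cam': array([[ 1.35211537e-03, -9.57440036e-01, -2.88629087e-01,
         7.40530222e-02],
       [ 9.99998486e-01,  9.78334057e-04,  1.43927675e-03,
         5.83319680e-04],
       [-1.09564551e-03, -2.88630596e-01,  9.57439909e-01,
        -1.59068782e-01],
       [ 0.00000000e+00,  0.00000000e+00,  0.00000000e+00,
         1.00000000e+00]])}
```

```bash
cat >> h.py <<'E'
def plane(n,z):
    A=cloud(n,np.ones((480,640)));p=np.array(eyes.get_calibration(n)["position"]);r=A-p
    return p+r*((z-p[2])/r[...,2])[...,None]
E
python3 - <<'E'
from h import *
for n in("top","scene"):
    im=np.load(n+"_i.npy");W=plane(n,.01);g=im.min(-1).astype(int)
    for nm,cx,cy,L in(("three",.463,.30,.184),("two",.475,-.245,.124)):
        near=np.hypot(W[...,0]-cx,W[...,1]-cy)<L/2+.045
        t=cv2.threshold(g[near].astype(np.uint8),0,255,cv2.THRESH_OTSU)[0]
        m=(near&(g>t)).astype(np.uint8)
        k,l,s,c=cv2.connectedComponentsWithStats(m);i=1+s[1:,4].argmax()
        ct=cv2.findContours((l==i).astype(np.uint8),cv2.RETR_EXTERNAL,cv2.CHAIN_APPROX_NONE)[0][0][:,0]
        P=W[ct[:,1],ct[:,0],:2].astype(np.float32)*1000
        r=cv2.minAreaRect(P);B=cv2.boxPoints(r)
        e=[B[1]-B[0],B[2]-B[1]];a=max(e,key=np.linalg.norm);a/=np.linalg.norm(a)
        ctr=np.array(r[0]);q=(P-ctr)@np.c_[a,[-a[1],a[0]]]
        h=max(r[1])/2
        # tab end = narrower
        w=[np.ptp(q[(s_*q[:,0]>h-14),1]) for s_ in(1,-1)]
        if w[0]>w[1]: a=-a
        print(n,nm,t,s[i],"size",r[1],"endwidths",w,"ctr",ctr,"tabdir",a,"origin",ctr-a*11,"yaw of tray y",np.degrees(np.arctan2(a[1],a[0])))
E
```

```text
top three 182.0 [ 162  224   64   90 2423] size (207.2805633544922, 65.96128845214844) endwidths [np.float64(65.62650025405674), np.float64(39.80248209795445)] ctr [463.46636963 304.14074707] tabdir [-0.85646445 -0.51620597] origin [472.88747883 309.81901264] yaw of tray y -148.9219
top two 180.0 [ 404  239   68   50 1683] size (147.06454467773438, 65.30082702636719) endwidths [np.float64(39.33680147531231), np.float64(64.07518115927633)] ctr [ 487.86108398 -227.66064453] tabdir [0.4364165 0.8997448] origin [ 483.06050253 -237.55783749] yaw of tray y 64.124535
scene three 131.0 [ 170  172   68   53 1224] size (204.15634155273438, 55.050533294677734) endwidths [np.float64(32.038458767368866), np.float64(36.728283318079775)] ctr [464.49731445 298.07803345] tabdir [0.85519546 0.5183056 ] origin [455.09016418 292.37667179] yaw of tray y 31.218662
scene two 140.0 [ 386  302   70   79 2415] size (145.25177001953125, 56.8021354675293) endwidths [np.float64(38.47881106871364), np.float64(55.1362239998889)] ctr [ 483.76651001 -227.08132935] tabdir [0.43750218 0.8992173 ] origin [ 478.95398617 -236.97272015] yaw of tray y 64.055374
```

Request:
carry_out(series="0.0194 0.0489 0 0.5;0.0194 0.0489 0 0.5;0.0194 0.0489 0 0.5;0.0194 0.0489 0 0.5;0.0194 0.0489 0 0.5;0.0194 0.0489 0 0.5;0.0194 0.0489 0 0.5;0.0194 0.0489 0 0.5;0.0194 0.0489 0 0.5;0.0194 0.0489 0 0.5;0.0194 0.0489 0 0.5;0.0194 0.0489 0 0.5;0.0194 0.0489 0 0.5;0.0194 0.0489 0 0.5;0.0194 0.0489 0 0.5;0 0 -0.03 0;0 0 -0.03 0;0 0 0 0", jaw=0.4, grip_force=40)

```text
time: 3.35
tool_pos: [0.5575, 0.1142, 0.1518]
tcp_rot: [-3.027, -0.839, 0.01]
wrist_force: [-0.8, -0.1, 0.4]
width: 0.697
grip_force: 0.0
```

```bash
cat >> h.py <<'E'
def wrist():
    s=bot.read_state();im,d=eyes.read_camera("wrist");c=eyes.get_calibration("wrist");K=c["K"];T=c["T_tool_cam"]
    v,u=np.mgrid[:480,:640];a=(u-K[0,2])/K[0,0];b=(v-K[1,2])/K[1,1];t=np.hypot(a,b)+1e-9
    ok=(d>0)&(t<1.3);f=np.tan(np.minimum(t,1.3))/t
    P=np.stack([a*f*d,b*f*d,d],-1)@T[:3,:3].T+T[:3,3]
    R=cv2.Rodrigues(np.array(s["tcp_rot"]))[0]
    W=P@R.T+np.array(s["tool_pos"]);W[~ok]=np.nan
    return s,im,W
def blobs(lo=.012,hi=.075):
    s,im,W=wrist();z=W[...,2]
    m=((z>lo)&(z<hi)).astype(np.uint8)
    k,l,st,c=cv2.connectedComponentsWithStats(m)
    print("tcp",np.round(s["tool_pos"],4),"bench",np.nanmedian(z[np.abs(z)<.008]))
    for i in range(1,k):
        if st[i,4]<60: continue
        q=W[l==i];e=np.ptp(q,axis=0)
        if e[:2].max()>.12: continue
        t=q[q[:,2]>np.percentile(q[:,2],98)-.006]
        print(np.round(c[i]),st[i,4],"mid",np.round((q.min(0)+q.max(0))/2,3)[:2],"topmid",np.round((t.min(0)+t.max(0))/2,3)[:2],"ztop",round(np.percentile(q[:,2],98),3),"ext",np.round(e,3),im[l==i].mean(0).astype(int))
    return s,im,W
E
python3 - <<'E'
from h import *
s,im,W=blobs();cv2.imwrite("pics/w1.png",im)
E
```

```text
tcp [0.5575 0.1142 0.1518] bench -2.7514935377254135e-05
[11. 27.] 1393 mid [0.56  0.479] topmid [0.589 0.479] ztop 0.052 ext [0.093 0.006 0.046] [72 79 82]
[475. 189.] 1559 mid [0.646 0.026] topmid [0.646 0.025] ztop 0.063 ext [0.028 0.027 0.052] [105 134 184]
[323. 217.] 1567 mid [0.561 0.114] topmid [0.561 0.114] ztop 0.029 ext [0.036 0.035 0.018] [75 78 80]
[553. 231.] 2763 mid [ 0.659 -0.064] topmid [ 0.659 -0.064] ztop 0.057 ext [0.046 0.048 0.046] [143 148 151]
[398. 259.] 174 mid [0.561 0.039] topmid [0.561 0.039] ztop 0.035 ext [0.012 0.012 0.023] [180 196 204]
[255. 297.] 341 mid [0.466 0.129] topmid [0.465 0.127] ztop 0.035 ext [0.018 0.022 0.024] [132 183 203]
[485. 315.] 2139 mid [ 0.557 -0.075] topmid [ 0.557 -0.075] ztop 0.016 ext [0.058 0.059 0.005] [198 208 213]
[178. 305.] 568 mid [0.422 0.186] topmid [0.42  0.185] ztop 0.036 ext [0.02  0.021 0.025] [ 34  38 193]
[632. 364.] 816 mid [ 0.616 -0.332] topmid [ 0.597 -0.333] ztop 0.057 ext [0.063 0.034 0.051] [63 55 49]
[341. 346.] 297 mid [0.464 0.034] topmid [0.463 0.034] ztop 0.028 ext [0.015 0.016 0.017] [136 185 206]
```

View pics/w1.png

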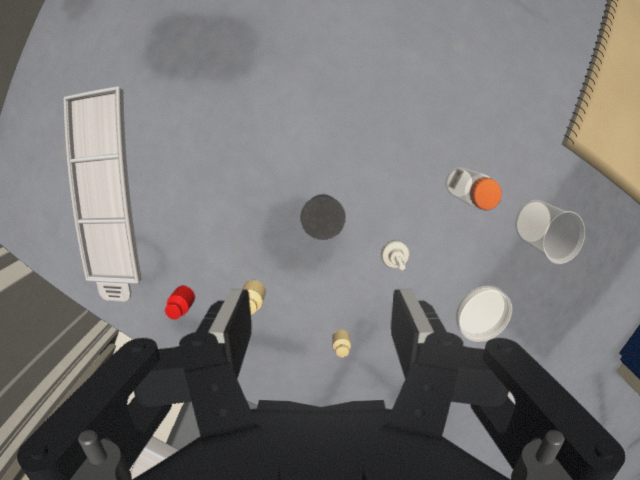

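The wrist view agrees: the bung is at (323,217), with tray_three at left and its tab at (115,290). Descending on the bung.

Request:
carry_out(series="0.003 0 -0.033 0;0 0 -0.033 0;0 0 -0.033 0;0 0 -0.028 0;0 0 0 0;0 0 0 0")

```text
time: 4.15
tool_pos: [0.5648, 0.1145, 0.0299]
tcp_rot: [3.027, 0.838, 0.005]
wrist_force: [0.2, -0.2, 0.7]
width: 0.703
grip_force: 0.0
```

Request:
carry_out(series="0 0 0 0;0 0 0 0;0 0 0 0;0 0 0 0;0 0 0 0;0 0 0 0", jaw=-1)

```text
time: 4.9
tool_pos: [0.5628, 0.1144, 0.0275]
tcp_rot: [-3.027, -0.839, 0.0]
wrist_force: [0.3, 0.5, 1.5]
width: -0.001
grip_force: 0.0
```

Run:
```python
from h import *
s,im,W=blobs();cv2.imwrite("pics/w2.png",im)
im,_=eyes.read_camera("scene");cv2.imwrite("pics/s2.png",cv2.resize(im[120:320,180:440],None,fx=3,fy=3))
```

```text
tcp [0.5628 0.1144 0.0275] bench -8.149689466807261e-05
[562. 244.] 4583 mid [0.646 0.027] topmid [0.646 0.026] ztop 0.063 ext [0.027 0.026 0.052] [ 95 124 167]
[318. 290.] 4515 mid [0.563 0.115] topmid [0.57  0.117] ztop 0.074 ext [0.033 0.034 0.063] [80 82 84]
[623. 288.] 2395 mid [ 0.659 -0.053] topmid [ 0.647 -0.053] ztop 0.052 ext [0.042 0.025 0.045] [146 154 157]
[433. 338.] 167 mid [0.563 0.039] topmid [0.562 0.04 ] ztop 0.02 ext [0.008 0.012 0.009] [190 206 213]
[553. 385.] 1173 mid [ 0.574 -0.075] topmid [ 0.574 -0.075] ztop 0.015 ext [0.024 0.057 0.004] [191 201 205]
[113. 383.] 290 mid [0.424 0.19 ] topmid [0.424 0.191] ztop 0.024 ext [0.017 0.015 0.013] [ 32  35 182]
[210. 391.] 226 mid [0.467 0.132] topmid [0.468 0.135] ztop 0.032 ext [0.015 0.009 0.019] [136 189 207]
```

View pics/w2.png

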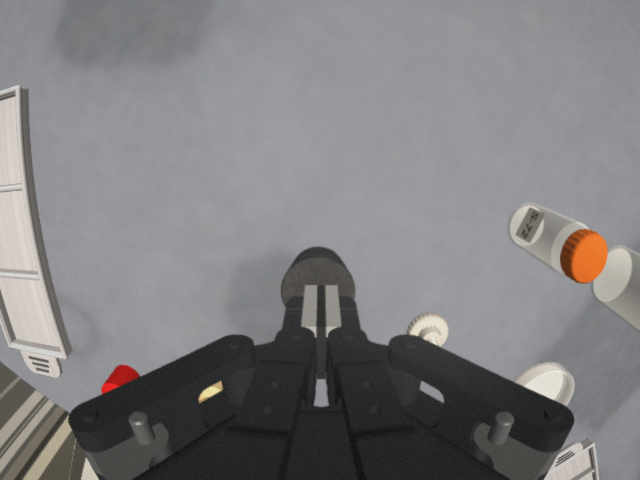

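View pics/s2.png

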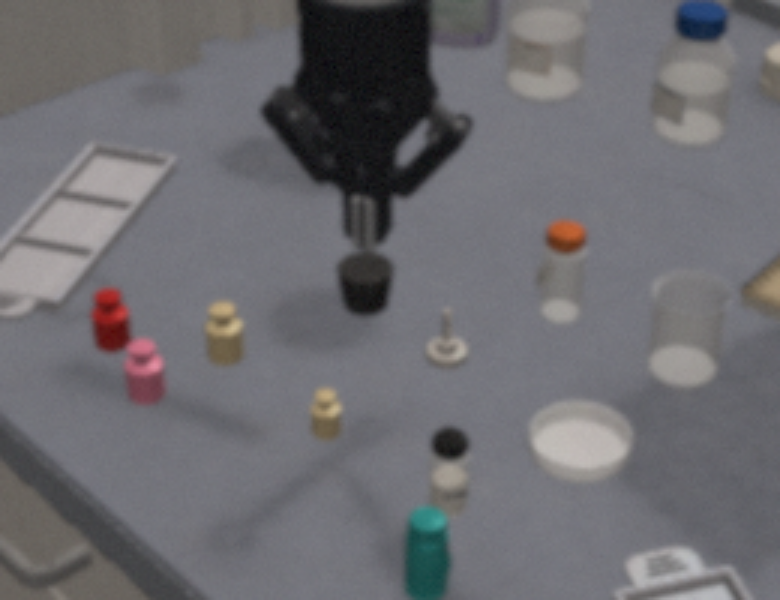

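Run:
```python
from h import *
s,im,W=wrist()
for v in range(236,345,6): print(v,*[np.round(W[v,u],3) for u in(300,312,332)])
print(s["tool_pos"],s["wrist_force"])
```

```text
236 [ 0.573  0.132 -0.   ] [ 0.576  0.127 -0.001] [ 0.581  0.117 -0.001]
242 [ 0.57  0.13 -0.  ] [ 0.573  0.125 -0.   ] [ 0.578  0.116 -0.001]
248 [0.568 0.129 0.001] [0.572 0.124 0.005] [ 0.576  0.114 -0.   ]
254 [0.567 0.128 0.009] [0.574 0.125 0.022] [0.577 0.115 0.014]
260 [0.57  0.129 0.026] [0.574 0.125 0.029] [0.578 0.117 0.027]
266 [0.569 0.128 0.029] [0.571 0.123 0.027] [0.576 0.115 0.028]
272 [0.566 0.126 0.028] [0.569 0.122 0.028] [0.573 0.114 0.027]
278 [0.563 0.125 0.028] [0.566 0.12  0.028] [0.571 0.112 0.027]
284 [0.56  0.123 0.026] [0.563 0.118 0.028] [0.568 0.11  0.027]
290 [0.558 0.122 0.029] [0.571 0.122 0.053] [0.575 0.116 0.053]
296 [0.555 0.12  0.028] [0.572 0.123 0.06 ] [nan nan nan]
302 [0.565 0.124 0.056] [0.572 0.122 0.064] [0.576 0.116 0.065]
308 [0.566 0.124 0.061] [0.572 0.122 0.069] [0.575 0.116 0.068]
314 [0.566 0.124 0.065] [0.572 0.122 0.073] [0.575 0.116 0.073]
320 [0.566 0.124 0.071] [0.572 0.122 0.077] [0.575 0.116 0.078]
326 [0.566 0.124 0.074] [0.571 0.122 0.08 ] [0.575 0.117 0.082]
332 [0.572 0.126 0.088] [0.572 0.122 0.086] [0.576 0.117 0.087]
338 [0.571 0.126 0.091] [0.573 0.123 0.091] [0.576 0.117 0.09 ]
344 [0.571 0.125 0.094] [0.573 0.122 0.093] [0.576 0.117 0.094]
[0.56284881 0.1143897  0.02756092] [-0.69804704 -0.01177651 -0.18409639]
```

The shut fingertips sit at about z=0.05, over the bung's top at 0.028. They are farther back than the nominal offset, which explains the miss. The bung is untouched at about (318,270). I'll open, go lower and check.

Request:
carry_out(series="0 0 0 0;0 0 0 0;0 0 0 0;0 0 0 0;0 0 -0.01 0;0 0 -0.01 0;0 0 0 0;0 0 0 0", jaw=0.3)

```text
time: 6.05
tool_pos: [0.5627, 0.1143, 0.0073]
tcp_rot: [-3.027, -0.839, 0.001]
wrist_force: [-0.2, 0.5, 0.5]
width: 0.646
grip_force: 0.0
```

Run:
```python
from h import *
s,im,W=wrist();cv2.imwrite("pics/w3.png",im)
print(s["tool_pos"],s["wrist_force"],s["width"])
R=cv2.Rodrigues(np.array(s["tcp_rot"]))[0];T=(W-np.array(s["tool_pos"]))@R
# finger points: in tool coords |y|<.06, x within pads, above bench
m=(np.abs(T[...,0]-.011)<.004)&(np.abs(T[...,1])>.02)&(np.abs(T[...,1])<.07)&(W[...,2]>.004)
for sg in(1,-1):
    q=T[m&(sg*T[...,1]>0)]
    if len(q): print(sg,len(q),"front z max (tool)",np.percentile(q[:,2],[50,95,99,100]),"y",np.percentile(q[:,1],[1,50,99]))
```

```text
[0.56274864 0.11433344 0.0073258 ] [-0.22555071  0.54159889  0.48599603] 0.6462947059061911
1 13601 front z max (tool) [-0.09885628 -0.04323215 -0.02953082 -0.02032631] y [0.0242433  0.052496   0.06703693]
-1 13534 front z max (tool) [-0.09873743 -0.04322722 -0.02968655 -0.02081029] y [-0.0654025  -0.05085761 -0.02268454]
```

View pics/w3.png

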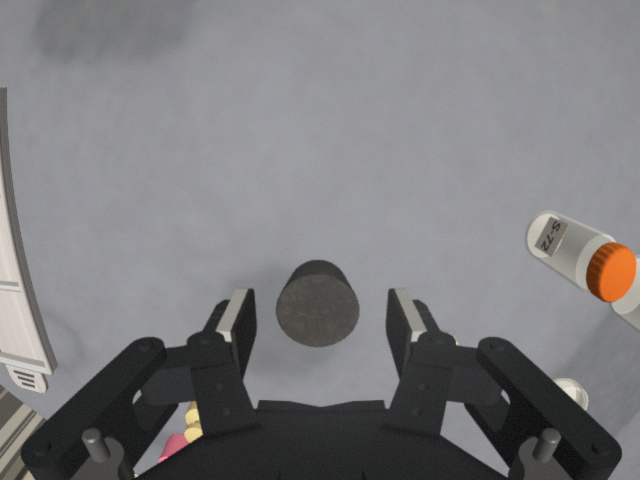

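Fingers straddle the bung at (318,303) but the tips are still only level with its top. Going 21 mm lower.

Request:
carry_out(series="0 0 -0.007 0;0 0 -0.007 0;0 0 -0.007 0;0 0 0 0;0 0 0 0")

```text
time: 6.72
tool_pos: [0.5629, 0.1144, -0.0134]
tcp_rot: [-3.027, -0.839, 0.0]
wrist_force: [0.3, 0.1, -0.2]
width: 0.646
grip_force: 0.0
```

Request:
carry_out(series="0 0 0 0;0 0 0 0;0 0 0 0;0 0 0 0;0 0 0 0;0 0 0 0", jaw=-1)

```text
time: 7.48
tool_pos: [0.5634, 0.1145, -0.0128]
tcp_rot: [-3.027, -0.839, -0.001]
wrist_force: [-1.7, 0.8, 5.2]
width: 0.386
grip_force: 39.8
```

Request:
carry_out(series="0 0 0.02 0;0 0 0.035 0;0 0 0.035 0;-0.028 0.0329 0 0;-0.028 0.0329 0 0;-0.028 0.0329 0 0;-0.028 0.0329 0 0;-0.028 0.0329 0 0;0 0 0 0;0 0 0 0")

```text
time: 8.72
tool_pos: [0.4233, 0.2789, 0.0773]
tcp_rot: [3.027, 0.84, 0.002]
wrist_force: [0.7, 0.5, -0.2]
width: 0.381
grip_force: 39.8
```

```bash
cat >> h.py <<'E'
def inhand(n=""):
    s,im,W=wrist();R=cv2.Rodrigues(np.array(s["tcp_rot"]))[0];T=(W-np.array(s["tool_pos"]))@R
    if n: cv2.imwrite(f"pics/{n}.png",im)
    print(np.round(s["tool_pos"],4),"w",s["width"],"gf",s["grip_force"],"f",np.round(s["wrist_force"],1))
    return s,im,W,T
E
python3 - <<'E'
from h import *
inhand("w4")
E
```

```text
[0.4233 0.2789 0.0773] w 0.3812015026032969 gf 39.84954286250286 f [ 0.7  0.5 -0.2]
```

View pics/w4.png

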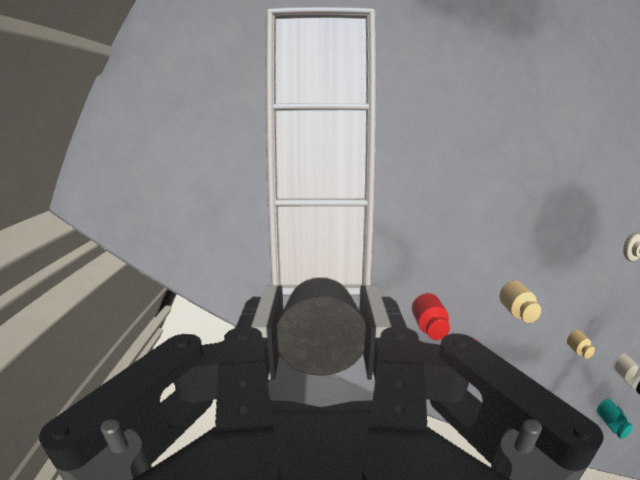

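Bung is held upright at (320,325); tray_three runs up the image, row aligned with it, dividers at rows 106 and 203. Checking tray position against this view.

```bash
cat >> h.py <<'E'
def wpix(s,pts,z):
    c=eyes.get_calibration("wrist");K=c["K"];T=c["T_tool_cam"];R=cv2.Rodrigues(np.array(s["tcp_rot"]))[0];o=[]
    for u,v in pts:
        a=(u-K[0,2])/K[0,0];b=(v-K[1,2])/K[1,1];t=np.hypot(a,b)
        r=R@T[:3,:3]@np.array([a/t*np.sin(t),b/t*np.sin(t),np.cos(t)]);p=R@T[:3,3]+np.array(s["tool_pos"])
        o.append(p+r*(z-p[2])/r[2])
    return np.array(o)
E
python3 - <<'E'
from h import *
s=bot.read_state();a=np.array([-.8565,-.5162]);b=np.array([-a[1],a[0]]);O=np.array([.4729,.3098])
for n,p in dict(farL=(268,10),farR=(375,10),div1=(320,106),div2=(320,203),near=(320,289),L=(269,110),R=(373,110),L2=(277,250),R2=(371,250)).items():
    w=wpix(s,[p],.01)[0];print(n,np.round(w,4),"tray xy:",np.round([(w[:2]-O)@a,(w[:2]-O)@b],4))
E
```

```text
farL [0.5351 0.3819 0.01  ] tray xy: [-0.0905 -0.0296]
farR [0.5686 0.3263 0.01  ] tray xy: [-0.0905  0.0353]
div1 [0.4984 0.3229 0.01  ] tray xy: [-0.0286  0.0019]
div2 [0.4472 0.2921 0.01  ] tray xy: [0.0312 0.0018]
near [0.3971 0.262  0.01  ] tray xy: [0.0896 0.0018]
L [0.4808 0.3482 0.01  ] tray xy: [-0.0266 -0.0288]
R [0.5131 0.2946 0.01  ] tray xy: [-0.0266  0.0338]
L2 [0.4064 0.3001 0.01  ] tray xy: [ 0.062 -0.026]
R2 [0.4377 0.2479 0.01  ] tray xy: [0.062  0.0348]
```

Request:
carry_out(series="0 -0.0025 -0.03 0;0 0 -0.03 0;0 0 -0.014 0;0 0 -0.007 0;0 0 -0.005 0;0 0 0 0;0 0 0 0")

```text
time: 9.65
tool_pos: [0.4235, 0.2768, -0.0086]
tcp_rot: [-3.027, -0.839, -0.002]
wrist_force: [0.6, -0.7, 0.1]
width: 0.386
grip_force: 39.9
```

Request:
carry_out(series="0 0 -0.001 0;0 0 0 0;0 0 0 0")

```text
time: 10.02
tool_pos: [0.4234, 0.2768, -0.0098]
tcp_rot: [-3.027, -0.839, -0.002]
wrist_force: [-0.1, 1.0, 3.4]
width: 0.387
grip_force: 40.1
```

Request:
carry_out(series="0 0 0 0;0 0 0 0;0 0 0 0;0 0 0.02 0;0 0 0.04 0;0 0 0.04 0;0 0 0.02 0;0 0 0 0", jaw=0.3)

```text
time: 11.02
tool_pos: [0.4242, 0.2772, 0.1114]
tcp_rot: [-3.027, -0.839, -0.006]
wrist_force: [-0.4, -0.5, 0.2]
width: 0.651
grip_force: 0.0
```

Run:
```python
from h import *
s,im,W=blobs(.014)
```

```text
tcp [0.4242 0.2772 0.1114] bench 7.791126652861163e-05
[320. 242.] 2096 mid [0.422 0.275] topmid [0.422 0.275] ztop 0.032 ext [0.036 0.036 0.02 ] [82 86 88]
[623. 242.] 115 mid [0.561 0.039] topmid [0.561 0.039] ztop 0.035 ext [0.006 0.007 0.022] [144 157 164]
[502. 286.] 712 mid [0.463 0.131] topmid [0.463 0.13 ] ztop 0.036 ext [0.022 0.02  0.023] [127 175 194]
[421. 294.] 458 mid [0.425 0.187] topmid [0.424 0.186] ztop 0.036 ext [0.013 0.022 0.022] [ 59  60 195]
[563. 329.] 270 mid [0.463 0.036] topmid [0.462 0.035] ztop 0.029 ext [0.017 0.015 0.015] [119 167 187]
[461. 336.] 377 mid [0.411 0.132] topmid [0.41  0.132] ztop 0.036 ext [0.013 0.021 0.022] [141 123 209]
[617. 360.] 643 mid [ 0.471 -0.057] topmid [ 0.47  -0.058] ztop 0.051 ext [0.022 0.021 0.038] [104 113 116]
[601. 404.] 558 mid [ 0.421 -0.095] topmid [ 0.42  -0.097] ztop 0.051 ext [0.022 0.022 0.037] [ 93 100  26]
```

Run:
```python
from h import *
s,im,W,T=inhand()
for v in(398,402,406,412,420,430,440,450,460,470): print(v,np.round(T[v,320],3),np.round(T[v,290],3))
for v in range(290,400,10): print(v,np.round(T[v,235],3),np.round(T[v,250],3))
```

```text
[0.4231 0.2765 0.1098] w 0.6473567443325229 gf 0.0 f [-0.2 -0.1 -0.4]
398 [-0.366  0.     0.334] [-0.398 -0.055  0.368]
402 [-0.365  0.     0.323] [ 0.01  -0.007 -0.089]
406 [-0.364  0.     0.31 ] [ 0.011 -0.007 -0.091]
412 [ 0.012  0.001 -0.095] [ 0.012 -0.006 -0.094]
420 [ 0.011  0.001 -0.096] [nan nan nan]
430 [ 0.011  0.001 -0.1  ] [ 0.011 -0.006 -0.1  ]
440 [ 0.012  0.001 -0.104] [ 0.012 -0.006 -0.104]
450 [ 0.012  0.001 -0.106] [ 0.01  -0.006 -0.105]
460 [ 0.012  0.001 -0.109] [ 0.011 -0.006 -0.109]
470 [ 0.011  0.001 -0.111] [ 0.012 -0.005 -0.113]
290 [-0.053 -0.069  0.11 ] [ 0.011 -0.027 -0.026]
300 [ 0.012 -0.031 -0.036] [ 0.009 -0.027 -0.03 ]
310 [ 0.012 -0.03  -0.044] [ 0.005 -0.027 -0.032]
320 [ 0.012 -0.028 -0.051] [ 0.001 -0.027 -0.032]
330 [ 0.011 -0.027 -0.057] [-0.002 -0.027 -0.035]
340 [ 0.008 -0.027 -0.058] [-0.005 -0.027 -0.037]
350 [ 0.004 -0.028 -0.058] [nan nan nan]
360 [ 0.001 -0.028 -0.059] [-0.704 -0.247  0.906]
370 [ 0.017 -0.02  -0.086] [-0.75  -0.251  0.907]
380 [ 0.017 -0.02  -0.09 ] [-0.797 -0.256  0.907]
390 [ 0.018 -0.019 -0.095] [-0.849 -0.261  0.91 ]
```

Request:
carry_out(series="0.0317 -0.0358 0 0;0.0317 -0.0358 0 0;0.0317 -0.0358 0 0;0.0317 -0.0358 0 0;0.0317 -0.0358 0 0;0.0317 -0.0358 0 0;0.0317 -0.0358 0 0;0 0 0 0;0 0 0 0")

```text
time: 12.25
tool_pos: [0.6431, 0.0259, 0.1074]
tcp_rot: [-3.026, -0.838, 0.006]
wrist_force: [0.3, 0.7, -0.7]
width: 0.654
grip_force: 0.0
```

Run:
```python
from h import *
s,im,W=blobs(.014)
```

```text
tcp [0.6431 0.0259 0.1074] bench -0.00010510578773227641
[323. 241.] 2047 mid [0.647 0.026] topmid [0.646 0.025] ztop 0.063 ext [0.025 0.027 0.05 ] [108 144 209]
[445. 287.] 3525 mid [ 0.66  -0.064] topmid [ 0.66  -0.064] ztop 0.057 ext [0.045 0.047 0.044] [153 159 161]
[  5. 295.] 312 mid [0.425 0.268] topmid [0.425 0.262] ztop 0.031 ext [0.028 0.023 0.018] [32 34 36]
[615. 383.] 3418 mid [ 0.681 -0.318] topmid [ 0.658 -0.318] ztop 0.073 ext [0.115 0.007 0.061] [50 29 18]
[ 60. 344.] 470 mid [0.421 0.185] topmid [0.421 0.186] ztop 0.035 ext [0.021 0.022 0.022] [ 31  34 175]
[115. 344.] 524 mid [0.465 0.13 ] topmid [0.463 0.13 ] ztop 0.036 ext [0.019 0.021 0.022] [127 180 201]
[368. 374.] 1722 mid [ 0.557 -0.076] topmid [ 0.557 -0.076] ztop 0.016 ext [0.058 0.058 0.002] [200 211 215]
```

Request:
carry_out(series="0.003 -0.0005 -0.035 0;0 0 -0.035 0;0 0 -0.027 0;0 0 -0.015 0;0 0 0 0;0 0 0 0")

```text
time: 13.05
tool_pos: [0.6488, 0.0257, -0.001]
tcp_rot: [3.027, 0.84, 0.003]
wrist_force: [0.8, 0.1, 0.4]
width: 0.648
grip_force: 0.0
```

Request:
carry_out(series="0 0 0 0;0 0 0 0;0 0 0 0;0 0 0 0;0 0 0 0;0 0 0 0", jaw=-1)

```text
time: 13.8
tool_pos: [0.6489, 0.0253, -0.0009]
tcp_rot: [3.027, 0.839, 0.003]
wrist_force: [-0.3, -0.1, 6.1]
width: 0.303
grip_force: 39.5
```

Request:
carry_out(series="0 0 0.02 0;0 0 0.04 0;0 0 0.04 0;-0.0248 0.0404 0 0;-0.0248 0.0404 0 0;-0.0248 0.0404 0 0;-0.0248 0.0404 0 0;-0.0248 0.0404 0 0;-0.0248 0.0404 0 0;-0.0248 0.0404 0 0;0 0 0 0;0 0 0 0;0 0 0 0")

```text
time: 15.42
tool_pos: [0.4749, 0.3072, 0.098]
tcp_rot: [3.028, 0.837, 0.001]
wrist_force: [-0.4, -0.4, 0.4]
width: 0.299
grip_force: 39.5
```

Run:
```python
from h import *
inhand("w5")
```

```text
[0.4749 0.3072 0.098 ] w 0.2993812893832484 gf 39.47692758083576 f [-0.4 -0.4  0.4]
```

View pics/w5.png

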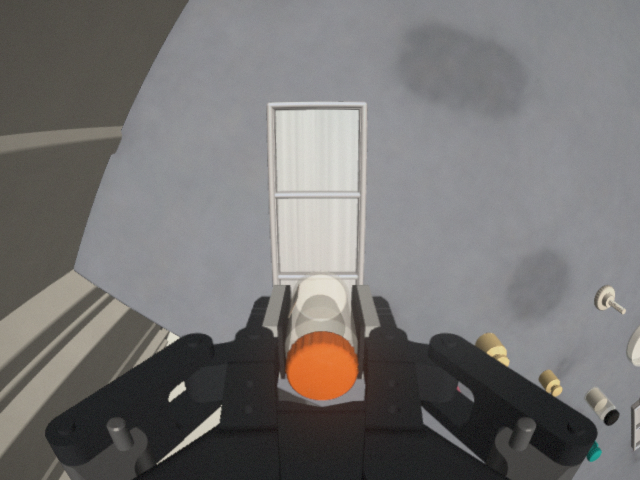

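The vial is held upright, cap at (322,365), over the middle pocket (the view shows the dividers at rows 195 and 277). Lowering.

Request:
carry_out(series="0 0 -0.035 0;0 0 -0.035 0;0 0 -0.014 0;0 0 -0.007 0;0 0 -0.003 0;0 0 0 0;0 0 0 0")

```text
time: 16.35
tool_pos: [0.475, 0.3086, 0.0047]
tcp_rot: [-3.027, -0.839, -0.003]
wrist_force: [0.9, 0.0, 0.2]
width: 0.3
grip_force: 39.5
```

Request:
carry_out(series="0 -0.001 -0.0015 0;0 0 -0.001 0;0 0 0 0;0 0 0 0")

```text
time: 16.85
tool_pos: [0.4746, 0.3072, 0.0021]
tcp_rot: [-3.027, -0.839, -0.001]
wrist_force: [-1.5, -1.1, 6.3]
width: 0.3
grip_force: 40.0
```

Request:
carry_out(series="0 0 0 0;0 0 0 0;0 0 0 0;0 0 0.02 0;0 0 0.04 0;0 0 0.04 0;0 0 0.02 0;0 0 0 0", jaw=0.3)

```text
time: 17.85
tool_pos: [0.4758, 0.308, 0.1233]
tcp_rot: [-3.026, -0.839, -0.007]
wrist_force: [-0.2, -0.6, -0.5]
width: 0.652
grip_force: 0.0
```

Run:
```python
from h import *
s,im,W=blobs(.014)
```

```text
tcp [0.4758 0.308  0.1233] bench 7.840645463804558e-05
[320. 244.] 1837 mid [0.474 0.306] topmid [0.473 0.305] ztop 0.066 ext [0.025 0.027 0.053] [121 155 217]
[320. 310.] 1670 mid [0.422 0.275] topmid [0.422 0.275] ztop 0.032 ext [0.036 0.036 0.019] [78 82 86]
[601. 297.] 101 mid [0.561 0.04 ] topmid [0.561 0.039] ztop 0.035 ext [0.008 0.007 0.022] [152 165 173]
[630. 339.] 511 mid [ 0.552 -0.074] topmid [ 0.552 -0.074] ztop 0.016 ext [0.049 0.056 0.002] [193 204 209]
[480. 336.] 245 mid [0.464 0.134] topmid [0.464 0.134] ztop 0.024 ext [0.02  0.015 0.011] [111 153 171]
[545. 370.] 65 mid [0.468 0.035] topmid [0.467 0.034] ztop 0.028 ext [0.006 0.014 0.014] [127 175 193]
[593. 397.] 558 mid [ 0.471 -0.058] topmid [ 0.471 -0.059] ztop 0.051 ext [0.022 0.022 0.038] [106 115 118]
```

Request:
carry_out(series="-0.0022 -0.0456 0 0;-0.0022 -0.0456 0 0;-0.0022 -0.0456 0 0;-0.0022 -0.0456 0 0;-0.0022 -0.0456 0 0;-0.0022 -0.0456 0 0;0 0 -0.03 0;0 0 -0.02 0;0 0 0 0;0 0 0 0", jaw=0)

```text
time: 19.15
tool_pos: [0.4607, 0.0336, 0.0708]
tcp_rot: [-3.027, -0.839, 0.002]
wrist_force: [0.2, 0.1, -0.1]
width: 0.504
grip_force: 0.0
```

Run:
```python
from h import *
s,im,W=blobs(.014)
```

```text
tcp [0.4607 0.0336 0.0708] bench -3.754955589371084e-05
[11. 52.] 816 mid [0.473 0.298] topmid [0.476 0.298] ztop 0.04 ext [0.026 0.016 0.028] [146 155 160]
[607.  79.] 4431 mid [ 0.659 -0.063] topmid [ 0.659 -0.062] ztop 0.056 ext [0.046 0.045 0.044] [124 129 131]
[405. 103.] 159 mid [0.561 0.039] topmid [0.561 0.039] ztop 0.036 ext [0.007 0.005 0.022] [164 179 186]
[ 11. 130.] 1082 mid [0.423 0.269] topmid [0.423 0.269] ztop 0.032 ext [0.034 0.026 0.019] [41 44 46]
[182. 171.] 1203 mid [0.463 0.129] topmid [0.463 0.129] ztop 0.036 ext [0.022 0.022 0.023] [138 193 213]
[531. 211.] 2976 mid [ 0.556 -0.075] topmid [ 0.556 -0.075] ztop 0.016 ext [0.058 0.058 0.002] [200 210 214]
[ 87. 189.] 1037 mid [0.42  0.185] topmid [0.42  0.185] ztop 0.036 ext [0.022 0.022 0.023] [ 32  35 184]
[146. 248.] 1105 mid [0.407 0.13 ] topmid [0.406 0.13 ] ztop 0.036 ext [0.021 0.022 0.023] [150 130 222]
[320. 249.] 653 mid [0.463 0.034] topmid [0.462 0.034] ztop 0.028 ext [0.017 0.017 0.015] [145 198 218]
[452. 316.] 1568 mid [ 0.47  -0.058] topmid [ 0.47  -0.059] ztop 0.051 ext [0.023 0.019 0.038] [119 128 132]
[443. 408.] 159 mid [ 0.415 -0.094] topmid [ 0.416 -0.094] ztop 0.051 ext [0.011 0.015 0.013] [113 121  40]
```

Request:
carry_out(series="0.001 0.0005 -0.03 0;0 0 -0.03 0;0 0 -0.016 0;0 0 -0.01 0;0 0 0 0;0 0 0 0")

```text
time: 19.95
tool_pos: [0.463, 0.034, -0.0139]
tcp_rot: [3.027, 0.839, 0.003]
wrist_force: [-0.1, -0.5, 1.5]
width: 0.507
grip_force: 0.0
```

Request:
carry_out(series="0 0 0 0;0 0 0 0;0 0 0 0;0 0 0 0;0 0 0 0;0 0 0 0", jaw=-1)

```text
time: 20.7
tool_pos: [0.4628, 0.034, -0.014]
tcp_rot: [3.027, 0.839, 0.002]
wrist_force: [-1.1, 0.4, 6.7]
width: 0.174
grip_force: 39.2
```

Request:
carry_out(series="0 0 0.02 0;0 0 0.05 0;0 0 0.05 0;0.0089 0.0434 0 0;0.0089 0.0434 0 0;0.0089 0.0434 0 0;0.0089 0.0434 0 0;0.0089 0.0434 0 0;0.0089 0.0434 0 0;0.0089 0.0434 0 0;0 0 0 0;0 0 0 0")

```text
time: 22.2
tool_pos: [0.5236, 0.3372, 0.1044]
tcp_rot: [3.026, 0.84, -0.003]
wrist_force: [0.1, -0.4, -0.4]
width: 0.176
grip_force: 39.4
```

Run:
```python
from h import *
inhand("w6")
```

```text
[0.5236 0.3372 0.1044] w 0.17621544432922953 gf 39.36588869219577 f [ 0.1 -0.4 -0.4]
```

View pics/w6.png

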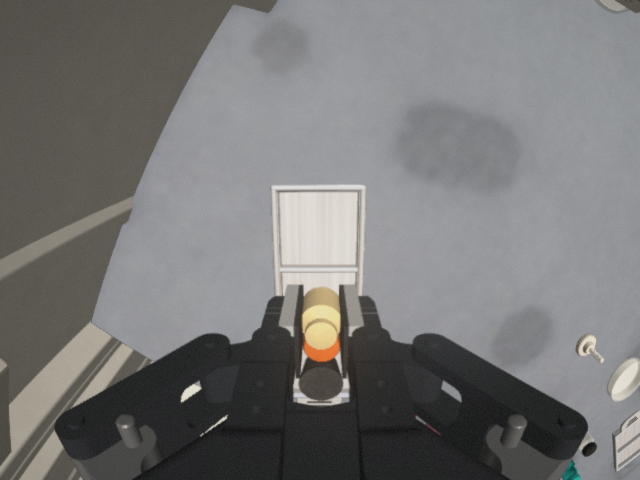

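The weight is held upright at (322,320). The far pocket lies ahead at (320,230) only by parallax, with the vial's cap and the bung behind. Lowering.

Request:
carry_out(series="0.001 0.0005 -0.04 0;0 0 -0.04 0;0 0 -0.02 0;0 0 -0.008 0;0 0 -0.005 0;0 0 0 0;0 0 0 0")

```text
time: 23.12
tool_pos: [0.5263, 0.3389, -0.0066]
tcp_rot: [-3.027, -0.839, -0.003]
wrist_force: [-0.7, -0.5, -0.3]
width: 0.177
grip_force: 39.4
```

Request:
carry_out(series="-0.001 -0.001 -0.003 0;0 0 -0.001 0;0 0 0 0;0 0 0 0")

```text
time: 23.62
tool_pos: [0.5246, 0.3374, -0.011]
tcp_rot: [-3.027, -0.839, -0.001]
wrist_force: [-0.7, -1.7, 5.4]
width: 0.179
grip_force: 39.9
```

Request:
carry_out(series="0 0 0 0;0 0 0 0;0 0 0 0;0 0 0.02 0;0 0 0.04 0;0 0 0.05 0;0 0 0.02 0;0 0 0 0", jaw=0)

```text
time: 24.62
tool_pos: [0.5259, 0.338, 0.1205]
tcp_rot: [-3.027, -0.839, -0.007]
wrist_force: [0.9, 0.6, -0.7]
width: 0.5
grip_force: 0.0
```

Run:
```python
from h import *
s,im,W=blobs(.014)
```

```text
tcp [0.5259 0.338  0.1205] bench 6.075747750054761e-05
[615.   8.] 799 mid [0.824 0.231] topmid [0.823 0.228] ztop 0.065 ext [0.017 0.035 0.055] [105 112 115]
[320. 233.] 458 mid [0.525 0.336] topmid [0.525 0.336] ztop 0.031 ext [0.017 0.017 0.018] [151 203 222]
[320. 341.] 3318 mid [0.446 0.289] topmid [0.473 0.306] ztop 0.066 ext [0.083 0.062 0.053] [109 128 160]
[587. 349.] 87 mid [0.562 0.04 ] topmid [0.561 0.039] ztop 0.035 ext [0.006 0.006 0.022] [157 169 175]
[621. 377.] 687 mid [ 0.557 -0.075] topmid [ 0.557 -0.075] ztop 0.016 ext [0.058 0.059 0.003] [185 195 200]
[439. 427.] 149 mid [0.414 0.129] topmid [0.414 0.13 ] ztop 0.035 ext [0.009 0.017 0.021] [142 124 214]
```

Request:
carry_out(series="-0.0105 -0.0348 0 5.5;-0.0105 -0.0348 0 5.5;-0.0105 -0.0348 0 5.5;-0.0105 -0.0348 0 5.5;-0.0105 -0.0348 0 5.5;-0.0105 -0.0348 0 5.5;0 0 -0.03 0;0 0 -0.01 0;0 0 0 0;0 0 0 0")

```text
time: 25.92
tool_pos: [0.4616, 0.1289, 0.0783]
tcp_rot: [-2.664, -1.665, 0.0]
wrist_force: [0.4, 1.2, -0.1]
width: 0.499
grip_force: 0.0
```

Run:
```python
from h import *
s,im,W=blobs(.014)
```

```text
tcp [0.4616 0.1289 0.0783] bench -2.901553103391158e-05
[207.   5.] 348 mid [0.469 0.296] topmid [0.466 0.295] ztop 0.037 ext [0.019 0.01  0.024] [184 196 202]
[152.  69.] 2626 mid [0.422 0.275] topmid [0.422 0.275] ztop 0.032 ext [0.035 0.036 0.019] [60 64 67]
[217. 196.] 1126 mid [0.422 0.186] topmid [0.42  0.186] ztop 0.036 ext [0.019 0.022 0.023] [ 38  42 214]
[320. 247.] 1102 mid [0.463 0.13 ] topmid [0.463 0.13 ] ztop 0.036 ext [0.022 0.021 0.023] [147 201 220]
[240. 281.] 997 mid [0.407 0.132] topmid [0.406 0.131] ztop 0.036 ext [0.022 0.019 0.023] [160 140 232]
[503. 300.] 177 mid [0.561 0.04 ] topmid [0.561 0.039] ztop 0.035 ext [0.006 0.005 0.022] [161 176 183]
[618. 346.] 2390 mid [ 0.658 -0.064] topmid [ 0.654 -0.064] ztop 0.056 ext [0.044 0.048 0.043] [129 134 137]
[622. 466.] 1045 mid [ 0.683 -0.318] topmid [ 0.691 -0.318] ztop 0.059 ext [0.085 0.009 0.051] [53 31 18]
```

Request:
carry_out(series="0.001 0.0008 -0.03 0;0 0 -0.03 0;0 0 -0.02 0;0 0 -0.0115 0;0 0 0 0;0 0 0 0")

```text
time: 26.72
tool_pos: [0.4634, 0.1296, -0.0123]
tcp_rot: [2.664, 1.664, 0.003]
wrist_force: [-0.5, -0.2, 0.1]
width: 0.498
grip_force: 0.0
```

Request:
carry_out(series="0 0 0 0;0 0 0 0;0 0 0 0;0 0 0 0;0 0 0 0;0 0 0 0", jaw=-1)

```text
time: 27.48
tool_pos: [0.4633, 0.1295, -0.0122]
tcp_rot: [2.664, 1.664, 0.003]
wrist_force: [-1.4, 0.1, 5.0]
width: 0.232
grip_force: 39.2
```

Request:
carry_out(series="0 0 0.02 0;0 0 0.04 0;0 0 0.04 0;0.0048 -0.0488 0 0;0.0048 -0.0488 0 0;0.0048 -0.0488 0 0;0.0048 -0.0488 0 0;0.0048 -0.0488 0 0;0.0048 -0.0488 0 0;0.0048 -0.0488 0 0;0 0 0 0;0 0 0 0")

```text
time: 28.98
tool_pos: [0.4952, -0.212, 0.0862]
tcp_rot: [-2.664, -1.662, 0.001]
wrist_force: [-0.9, 0.1, -2.0]
width: 0.228
grip_force: 39.6
```

Run:
```python
from h import *
inhand("w7")
```

```text
[ 0.4952 -0.212   0.0862] w 0.22764684371445745 gf 39.634793203440495 f [-0.9  0.1 -2. ]
```

View pics/w7.png

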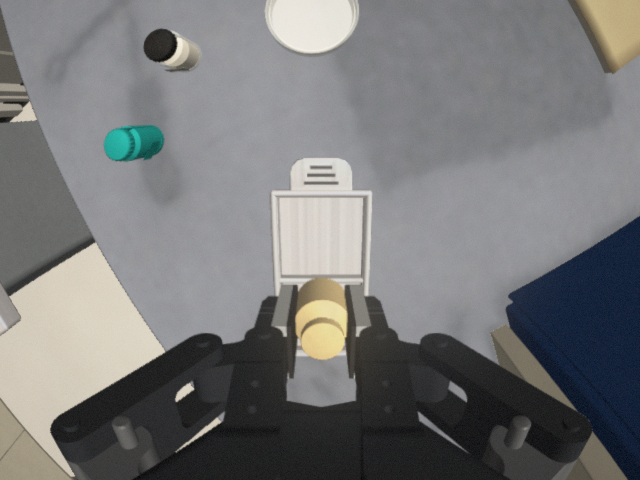

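The weight is held at (322,310); tray_two's tab end is at row 192 (columns 272–372), with the divider at row 278.

Run:
```python
from h import *
s=bot.read_state();a=np.array([.4364,.8997]);b=np.array([-a[1],a[0]]);O=np.array([.4830,-.2375])
for n,p in dict(endL=(272,191),endR=(372,191),div=(321,278),L=(274,250),R=(370,250)).items():
    w=wpix(s,[p],.01)[0];print(n,np.round(w,4),"tray xy:",np.round([(w[:2]-O)@a,(w[:2]-O)@b],4))
```

```text
endL [ 0.4822 -0.1686  0.01  ] tray xy: [0.0616 0.0308]
endR [ 0.5402 -0.1968  0.01  ] tray xy: [ 0.0616 -0.0337]
div [ 0.4842 -0.2368  0.01  ] tray xy: [ 0.0011 -0.0008]
L [ 0.4646 -0.2047  0.01  ] tray xy: [0.0215 0.0308]
R [ 0.5227 -0.2329  0.01  ] tray xy: [ 0.0214 -0.0338]
```

Request:
carry_out(series="0.001 0.0005 -0.035 0;0 0 -0.03 0;0 0 -0.016 0;0 0 -0.008 0;0 0 -0.004 0;0 0 0 0;0 0 0 0")

```text
time: 29.9
tool_pos: [0.4977, -0.2122, -0.0054]
tcp_rot: [2.663, 1.664, 0.001]
wrist_force: [-0.5, 0.1, -1.6]
width: 0.232
grip_force: 39.6
```

Request:
carry_out(series="0 0.001 -0.003 0;0 0 -0.001 0;0 0 0 0;0 0 0 0")

```text
time: 30.4
tool_pos: [0.4976, -0.2111, -0.0092]
tcp_rot: [2.664, 1.664, 0.001]
wrist_force: [-1.4, 1.4, 6.2]
width: 0.235
grip_force: 40.4
```

Request:
carry_out(series="0 0 0 0;0 0 0 0;0 0 0 0;0 0 0.02 0;0 0 0.04 0;0 0 0.04 0;0 0 0.02 0;0 0 0 0", jaw=0.1)

```text
time: 31.4
tool_pos: [0.4991, -0.2118, 0.112]
tcp_rot: [2.66, 1.662, 0.005]
wrist_force: [-1.1, 0.3, -0.7]
width: 0.548
grip_force: 0.0
```

Run:
```python
from h import *
s,im,W=blobs(.014)
```

```text
tcp [ 0.4991 -0.2118  0.112 ] bench -3.44154962410026e-05
[308.  31.] 2012 mid [ 0.556 -0.077] topmid [ 0.556 -0.077] ztop 0.016 ext [0.058 0.055 0.003] [214 223 226]
[303.   5.] 71 mid [ 0.559 -0.062] topmid [ 0.559 -0.062] ztop 0.015 ext [0.011 0.015 0.002] [219 227 231]
[178.  59.] 1286 mid [ 0.47  -0.062] topmid [ 0.47  -0.061] ztop 0.051 ext [0.022 0.023 0.038] [ 92  99 103]
[143. 144.] 1272 mid [ 0.421 -0.099] topmid [ 0.42  -0.098] ztop 0.051 ext [0.021 0.023 0.038] [131 141  36]
[318. 234.] 872 mid [ 0.498 -0.211] topmid [ 0.498 -0.212] ztop 0.039 ext [0.022 0.022 0.026] [150 203 221]
```

Request:
carry_out(series="-0.0075 0.038 0 0;-0.0075 0.038 0 0;-0.0075 0.038 0 0;-0.0075 0.038 0 0;0 0 -0.02 0;0 0 0 0;0 0 0 0")

```text
time: 32.33
tool_pos: [0.4665, -0.059, 0.089]
tcp_rot: [-2.664, -1.663, 0.002]
wrist_force: [0.2, -0.3, 0.4]
width: 0.549
grip_force: 0.0
```

Run:
```python
from h import *
s,im,W=blobs(.014)
```

```text
tcp [ 0.4665 -0.059   0.089 ] bench -4.947159048279692e-05
[114.  37.] 953 mid [0.406 0.129] topmid [0.406 0.13 ] ztop 0.036 ext [0.022 0.022 0.024] [138 120 209]
[389.  38.] 155 mid [0.56  0.038] topmid [0.561 0.039] ztop 0.036 ext [0.006 0.007 0.022] [157 166 169]
[583. 136.] 4536 mid [ 0.659 -0.064] topmid [ 0.659 -0.064] ztop 0.057 ext [0.048 0.047 0.044] [135 140 142]
[450. 204.] 3189 mid [ 0.557 -0.075] topmid [ 0.557 -0.075] ztop 0.016 ext [0.058 0.058 0.003] [207 216 220]
[325. 248.] 1458 mid [ 0.47  -0.059] topmid [ 0.47 -0.06] ztop 0.051 ext [0.021 0.021 0.038] [107 114 116]
[282. 326.] 1459 mid [ 0.421 -0.096] topmid [ 0.42  -0.097] ztop 0.051 ext [0.021 0.021 0.038] [132 142  50]
[612. 393.] 3101 mid [ 0.667 -0.318] topmid [ 0.65  -0.318] ztop 0.073 ext [0.1   0.006 0.061] [55 33 19]
[  3. 391.] 228 mid [ 0.04  -0.062] topmid [ 0.04  -0.062] ztop 0.02 ext [0.074 0.046 0.006] [87 92 57]
[443. 403.] 71 mid [ 0.498 -0.214] topmid [ 0.498 -0.214] ztop 0.039 ext [0.01  0.011 0.002] [139 194 219]
```

Request:
carry_out(series="0.002 -0.001 -0.035 0;0 0 -0.03 0;0 0 -0.02 0;0 0 -0.013 0;0 0 0 0;0 0 0 0")

```text
time: 33.12
tool_pos: [0.4699, -0.0601, -0.0075]
tcp_rot: [2.664, 1.663, 0.002]
wrist_force: [-0.3, -0.4, 0.6]
width: 0.548
grip_force: 0.0
```

Request:
carry_out(series="0 0 0 0;0 0 0 0;0 0 0 0;0 0 0 0;0 0 0 0;0 0 0 0", jaw=-1)

```text
time: 33.88
tool_pos: [0.4698, -0.0599, -0.0073]
tcp_rot: [2.663, 1.664, 0.002]
wrist_force: [-0.5, -0.0, 6.4]
width: 0.243
grip_force: 39.2
```

Request:
carry_out(series="0 0 0.02 0;0 0 0.04 0;0 0 0.04 0;0.0003 -0.041 0 0;0.0003 -0.041 0 0;0.0003 -0.041 0 0;0.0003 -0.041 0 0;0.0003 -0.041 0 0;0 0 0 0;0 0 0 0;0 0 0 0")

```text
time: 35.25
tool_pos: [0.4702, -0.2636, 0.0914]
tcp_rot: [-2.663, -1.665, 0.0]
wrist_force: [0.6, 0.3, 0.3]
width: 0.246
grip_force: 39.2
```

Run:
```python
from h import *
inhand("w8")
```

```text
[ 0.4702 -0.2636  0.0914] w 0.246053979660514 gf 39.2153245175723 f [0.6 0.3 0.3]
```

View pics/w8.png

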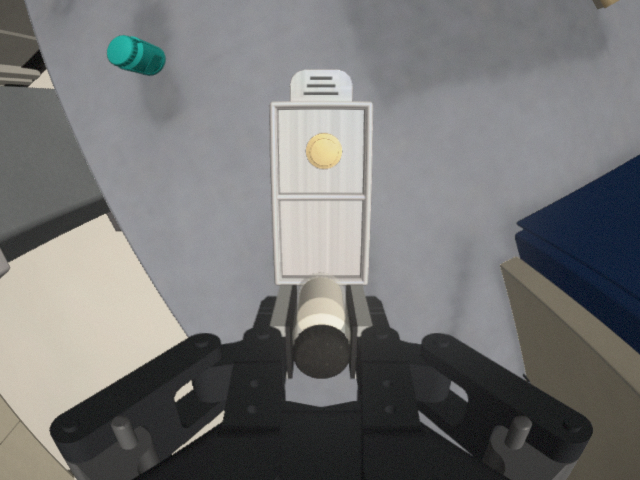

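The large weight stands in the tab pocket at (323,150), and the small vial is held upright over the second pocket. Lowering.

Request:
carry_out(series="0.0003 -0.001 -0.035 0;0 0 -0.035 0;0 0 -0.014 0;0 0 -0.008 0;0 0 -0.003 0;0 0 0 0;0 0 0 0")

```text
time: 36.17
tool_pos: [0.4715, -0.2663, -0.0024]
tcp_rot: [2.663, 1.663, 0.001]
wrist_force: [-0.8, -0.8, -0.5]
width: 0.244
grip_force: 39.2
```

Request:
carry_out(series="0 0.001 -0.0015 0;0 0 -0.0005 0;0 0 0 0;0 0 0 0")

```text
time: 36.67
tool_pos: [0.4713, -0.2652, -0.0043]
tcp_rot: [2.664, 1.664, 0.001]
wrist_force: [-0.4, -0.2, 5.3]
width: 0.238
grip_force: 39.9
```

Request:
carry_out(series="0 0 0 0;0 0 0 0;0 0 0 0;0 0 0.02 0;0 0 0.04 0;0 0 0.04 0;0 0 0.03 0;0 0 0.03 0;0 0 0 0;0 0 0 0", jaw=0.1)

```text
time: 37.92
tool_pos: [0.4702, -0.2645, 0.1537]
tcp_rot: [-2.664, -1.664, 0.001]
wrist_force: [-0.2, -0.5, -0.6]
width: 0.552
grip_force: 0.0
```

Run:
```python
from h import *
s,im,W=blobs(.014)
im,_=eyes.read_camera("scene");cv2.imwrite("pics/s9.png",cv2.resize(im[130:430,130:530],(800,600)))
```

```text
tcp [ 0.4702 -0.2645  0.1537] bench -3.3753338954625733e-05
[169.  66.] 932 mid [ 0.421 -0.1  ] topmid [ 0.42  -0.098] ztop 0.051 ext [0.021 0.022 0.038] [123 132  34]
[323. 145.] 633 mid [ 0.498 -0.212] topmid [ 0.498 -0.212] ztop 0.039 ext [0.022 0.021 0.017] [154 208 226]
[323. 223.] 880 mid [ 0.472 -0.264] topmid [ 0.472 -0.265] ztop 0.054 ext [0.022 0.02  0.041] [113 120 123]
```

View pics/s9.png

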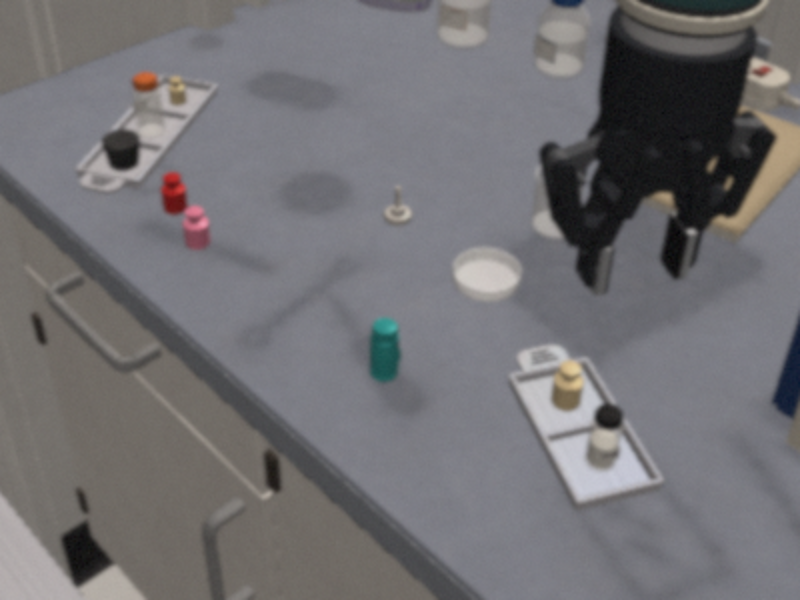

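Both kits are complete and upright. Tray_three (left) holds the bung, large vial and small weight; tray_two holds the large weight (567,385) and small vial (605,435). The bystanders are undisturbed, so I'm handing in.

```bash
python3 -c "
from workcell import bot
print(bot.finish_job())"
```

```text
the job is handed in; nothing more can be done
None
```

Both kits are made up with all five things upright in their own pockets, nothing else was moved, and the job was handed in at about 38 s of the 131 s allowed.

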